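Set a scored acrylic strip over the slab edge for snapping

ROBOT

A 6-joint arm with a two-finger parallel gripper is mounted at the origin on the work surface. World frame = base frame: x ahead of the robot, y to its left, z up, the work surface at z = 0. Lengths are in m, angles in rad, forces in N, time in s.
With the tool pointing down it reaches from about 0.35 to 0.925 m from the base axis. Payload 6.4 kg.
Tool frame: the origin (TCP) lies midway between the tips of the shut fingers; the grasp point (between the pads) lies r.tcp_to_grasp behind it (r.tcp_to_grasp is the distance from the TCP to the grasp point, in m); z points along the fingers, y is the line along which they close (so a half turn about z gives the same grasp; the last joint's range is limited). The gripper opens to 94 mm and grips with 3 to 60 N. Pads are 16 mm wide; open, the fingers measure 119 mm over their backs; the gripper's body (75 mm by 177 mm) begins 78 mm behind the grasp point.
Start: joints at [1.136, 0.245, 1.558, -0, 1.339, -0.174], TCP at [0.168, 0.628, 0.205] pointing down, gripper open.
Joint ranges: [-3.13, 3.13], [-1.02, 2.26], [0.13, 2.54], [-0.95, 4.09], [0.21, 2.88], [-2.74, 2.74]. Speed limits (rad/s): [2.57, 2.57, 3.14, 3.14, 3.14, 3.14].

INTERFACE

Orientations are given as a rotation vector (axis times angle).
In Python, from plant import r gives the robot as it stands.
- The arm moves only by the tool step_arm, never from a script. Its argument "deltas" is one flat list of numbers, 7 for each row, row after row: the closure in counts, from 0 (fully open) to 255 (shut), then the shift along the world's x, y, z in m, then the turn, a rotation vector about the world's x, y, z in degrees. In form: [fingers, x, y, z, ax, ay, az, fingers, x, y, z, ax, ay, az, ...]. A call has 1 to 20 rows; each row is the pose to reach, as a shift and turn from the pose commanded when the call began; what a row does not reach only later rows make up. A row lasts 1/12 s, in which the tool goes at most 41.7 mm and 7.16 degrees, less where a joint would pass 70% of its speed; a pose out of reach is approached as far as the arm can. A call with a gripper value outside its range is refused whole. The fingers move at their own pace and stop on an object; "newtons" is the grip in N (left out, the last holds). Time passes only in rows, so rows that repeat a pose let the fingers close. It gives the time, the measured TCP pose, the force, the opening and the grip force at its end, in the units of the state.
- r.get_obs(): the state, without advancing time (a new reading comes with each control period).
- r.read_camera(name): name is "scene" or "top"; returns a dict with "frame" (400x640x3 uint8, red, green, blue), "z_map" (400x640 float32, m along the optical axis (not along the pixel's ray), 0 where there is no reading), "camera_matrix" (3x3 intrinsics, pixels), "R" (3x3) and "t" (3): a world point X has camera coordinates R X + t. Camera axes: x right, y down, z forward; pixel columns grow to the right and rows downward; lengths in m; the calibration is good to about 2 mm. A picture is of the moment at which its call begins.
- r.sign_off(): hands the job in; it is judged then, once.
The state is a dict: "time": time; "joints": joint angles; "joint_vel": joint speeds; "joint_torque": joint torques, N m; "tcp_pos": TCP position; "orientation": TCP orientation; "force": force on the tool from outside, world axes, zero at the start; "moment": the same for the moment, N m; "gripper_width": opening from 0.0 (shut) to 1.0 (fully open); "grasp_force": force on a finger pad.
Only numpy, scipy, OpenCV 4.12 (cv2) and the standard library are available. Lean on these libraries where they do the work, as an engineer would, in place of code of your own. Each camera call takes 0.05 s, during which the arm holds its last target. There are 200 camera calls.

TASK

The white acrylic strip on the granite slab has been scored across and is to be snapped over the slab edge that it already sticks out over. Slide it further out over that edge, without lifting it off the slab or letting it tip, until the scored line lies right along the edge, square to it. Then keep firm hold of the short end so that the strip stays flat on the slab (the longer, overhanging piece would tip it off): finish while still holding it still there for a colleague to snap, and leave everything else on the bench where it is.

Things in the scene. Friction and masses are not known exactly. Their poses are not given: they have to be found in the camera images.
- slab: black granite balance slab, 300 x 260 mm, 50 mm high (40 mm stone on feet); it is heavy and does not move. Origin: centre of its underside, on the bench. Its +x axis points outward, square to the straight 260 mm long edge over which the strip sticks out; z up
- slab_edge (a point): middle of that edge of the slab, at the height of its top face (50 mm above the bench); axes as the slab's: +x outward, y along the edge
- strip: loose strip of white opal acrylic, 340 long x 56 wide x 6 mm thick, about 0.14 kg, lying flat on the slab's top face, its long part toward the edge, somewhat askew. Origin: centre of its underside; x along its length, +x toward the overhanging end; z up. It slides on the slab with ordinary friction. When the scored line is at the edge 210 mm hang over, so the centre of mass is 40 mm past the edge and it tips unless it is held
- score_line (a point): middle of the scored line, on the strip's top face: a dark line 2 mm wide across the full width, 130 mm from the short (supported) end, at x = -40 mm of the strip
- short_end (a point): middle of the top edge of the strip's supported end, at x = -170 mm of the strip: the end to hold. The strip's sides are bare there and can be gripped across the 56 mm width from above, with the fingertips down to the slab, or the strip can be pressed down from above
- scoring_knife: bystander: grey plastic scoring knife, 137 x 20 x 12 mm, lying on the slab near one end of the edge, beside the strip. Origin: underside, below its middle
- marker: bystander: white marker pen with black cap, 134 mm long, 13 mm thick, lying on the bench below the overhang. Origin: underside, middle
- vial_a: bystander: small white vial with blue cap, 27 mm across, 54 mm high, standing on the bench to one side of the overhang. Origin: centre of its underside
- vial_b: bystander: small white vial with grey cap, 27 mm across, 54 mm high, standing on the slab near the other end of the edge. Origin: centre of its underside
- tip_box: bystander: pipette tip box, 122 x 85 x 90 mm, purple with a clear lid, on the bench to the left. Origin: centre of its underside
- reagent_bottle: bystander: glass bottle with blue cap, 86 mm across, 185 mm high, standing on the bench to the right, beyond the tube rack. Origin: centre of its underside
- tube_rack: bystander: white rack with capped tubes, 75 x 205 mm, 76 mm high over the caps, on the bench to the right. Origin: centre of its underside

How it is judged:
By the outcome, as a careful person would: the job done as asked, in the order asked, and still so for the second after the job is handed in, while the arm keeps its last pose, push and grip.
It also fails if it takes over 38 s, if anything falls off the work surface, if the arm or the gripper's body presses on something with over 40 N, if the wrist force passes 120 N, or if a joint passes its speed limit or range.

## Working session

There is one attempt and no reset: what is moved stays moved. The work goes in short steps, Python scripts to look and compute and a tool call to move; the robot and the scene stay as the last step left them, time stands still between calls to the robot, and variables do not carry over. Pictures are saved under pics/ and viewed, at most 10 in all, crops included, and the job is handed in when it is done.

Besides the shell and the picture viewer there is one more tool, called after ">>>" as name(argument=value, ...) on one line, values as JSON. step_arm: Moves the arm, as the interface text tells. Its arguments: {"type":"object","properties":{"deltas":{"type":"array"},"newtons":{"type":"number"}},"required":["deltas"]}

```bash
mkdir -p pics; ls; python3 - <<'E'
from plant import r
import cv2,numpy as np
o=r.get_obs();print(o['tcp_pos'],o['orientation'],r.tcp_to_grasp,o['time'])
for n in("top","scene"):
    c=r.read_camera(n);np.savez(f"{n}0.npz",**c);cv2.imwrite(f"pics/{n}0.png",c["frame"][...,::-1]);print(n,c["camera_matrix"].tolist(),c["R"].round(3).tolist(),c["t"].round(3))
E
```

```text
pics
[0.1673281  0.62747752 0.20435099] [-4.08395595e-01 -3.11436048e+00  2.84895552e-03] 0.0188 0.0
top [[394.81730490168496, 0.0, 316.19617237249474], [0.0, 394.81730490168496, 203.43491916833364], [0.0, 0.0, 1.0]] [[-0.028, -1.0, -0.002], [-0.999, 0.028, -0.039], [0.039, 0.001, -0.999]] [-0.003  0.572  1.514]
scene [[405.29648549335207, 0.0, 321.0552357709465], [0.0, 405.29648549335207, 193.0301449092422], [0.0, 0.0, 1.0]] [[0.38, 0.925, 0.003], [0.649, -0.264, -0.713], [-0.659, 0.273, -0.701]] [-0.235 -0.322  1.582]
```

View pics/top0.png

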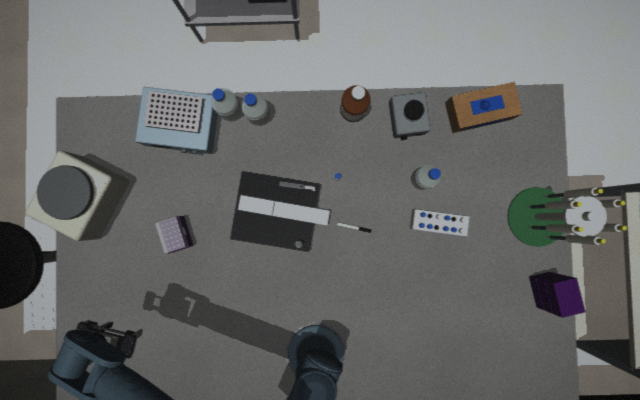

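View pics/scene0.png

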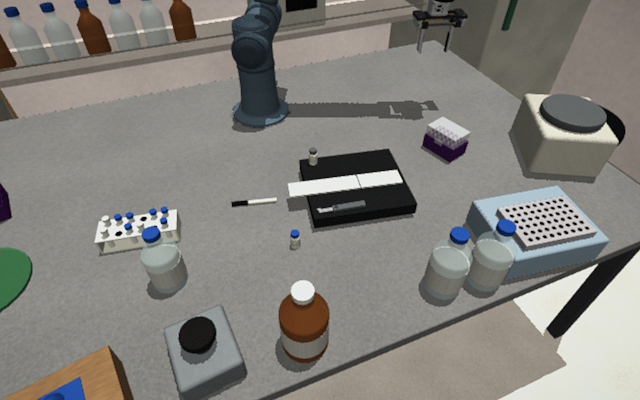

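The top view shows the slab at about (232–322, 172–250). The strip runs from (239,203) to (330,217), with the score near (273,208) and the slab edge from (321,183) to (308,250). The overhang points toward world -y. The knife (297,185) and vial_b (299,244) sit on either side of the strip.

```bash
cat > h.py <<'E'
import numpy as np,cv2
def proj(c,P):
    q=np.atleast_2d(P)@c["R"].T+c["t"];q=q@c["camera_matrix"].T;return q[:,:2]/q[:,2:]
def ray(c,uv,z):
    uv=np.atleast_2d(uv).astype(float);d=np.c_[uv,np.ones(len(uv))]@np.linalg.inv(c["camera_matrix"]).T@c["R"]
    o=-c["R"].T@c["t"];return (o+d*((z-o[2])/d[:,2])[:,None])[:,:2]
def prof(c,p,d,s,z):
    "grey levels at p+s*d on plane z"
    X=p+s[:,None]*d;u=proj(c,np.c_[X,np.full(len(s),z)]).astype(np.float32)
    g=cv2.cvtColor(c["frame"],cv2.COLOR_RGB2GRAY)
    return cv2.remap(g.astype(np.float32),u[:,0][None],u[:,1][None],cv2.INTER_LINEAR)[0]
def edge(c,p,d,z,h=.012):
    "world point of strongest step within +-h of p along d (gradient centroid)"
    s=np.arange(-h,h+1e-9,.0005);g=np.abs(np.gradient(prof(c,p,d,s,z)))
    k=np.argmax(g);w=np.abs(s-s[k])<.005;return p+d*(g[w]@s[w]/g[w].sum())
def line(pts):
    v=cv2.fitLine(np.array(pts,np.float32),cv2.DIST_HUBER,0,1e-4,1e-5).ravel();return v[2:],v[:2]
def rough(c,z=.056,roi=None):
    g=cv2.cvtColor(c["frame"],cv2.COLOR_RGB2GRAY);m=(g>150).astype(np.uint8)
    if roi is not None:
        k=np.zeros_like(m);k[roi[1]:roi[3],roi[0]:roi[2]]=1;m*=k
    m=cv2.morphologyEx(m,cv2.MORPH_CLOSE,np.ones((5,5)))
    C=max(cv2.findContours(m,0,2)[0],key=cv2.contourArea)
    W=ray(c,C[:,0],z);(cx,cy),(w,h),a=cv2.minAreaRect((W*1000).astype(np.float32))
    a=np.radians(a if w>h else a+90);d=np.array([np.cos(a),np.sin(a)])
    if d[1]>0:d=-d
    return np.array([cx,cy])/1000,d,(w,h)
def strip(c,c0,d,far=True,ss=np.arange(-.14,.15,.02)):
    "refine centre line, ends, score; c0 centre, d unit toward overhang"
    z=.056;n=np.array([-d[1],d[0]])
    A=[edge(c,c0+s*d+.028*n,n,z) for s in ss];B=[edge(c,c0+s*d-.028*n,n,z) for s in ss]
    p,v=line(np.r_[A]);q,u=line(np.r_[B]);v=v*np.sign(v@d);u=u*np.sign(u@d);
    D=v+u;D/=np.linalg.norm(D);m=(np.mean(A,0)+np.mean(B,0))/2
    N=np.array([-D[1],D[0]]);wid=(np.mean(A,0)-np.mean(B,0))@N
    foot=m+((c0-m)@D)*D
    e=np.mean([(edge(c,foot-.17*D+t*N,D,z)-foot)@D for t in(-.015,0,.015)])
    f=np.mean([(edge(c,foot+.17*D+t*N,D,z)-foot)@D for t in(-.015,0,.015)])
    S=np.arange(-.055,-.025,.0005);sc=[]
    for t in np.arange(-.02,.021,.004):
        P=prof(c,foot+t*N,D,S,z);w=np.clip(np.median(P)-8-P,0,None);sc.append(w@S/w.sum() if w.sum() else np.nan)
    return foot,D,wid,e,f,np.array(sc)
E
python3 - <<'E'
from h import *
for n in("top","scene"):
    c=dict(np.load(n+"0.npz"));
    roi=(230,165,340,260) if n=="top" else (280,160,405,205)
    c0,d,wh=rough(c,roi=roi);print(n,c0,np.degrees(np.arctan2(d[1],d[0])),wh)
    f=strip(c,c0,d);print(f[0],np.degrees(np.arctan2(f[1][1],f[1][0])),f[2:5],f[5].round(4))
    if n=="top":
        g=cv2.cvtColor(c["frame"],cv2.COLOR_RGB2GRAY)
        print('slab edge ends',ray(c,[(322,184),(309,250)],.05))
        E=ray(c,[(322,184),(309,250)],.05)
    ed=(E[1]-E[0])/np.linalg.norm(E[1]-E[0]);nn=np.array([ed[1],-ed[0]]);nn*=-np.sign(nn[1])
    # outward normal -y
    for t in np.arange(.02,.24,.02):
        p=E[0]+ed*t;s=np.arange(-.02,.021,.004);print(round(t,2),prof(c,p,nn,s,.05).astype(int),edge(c,p,nn,.05,.02).round(4))
E
```

```text
top [0.54908289 0.10412978] -101.66595458984375 (334.4768981933594, 53.31482696533203)
[0.54898862 0.10414907] -101.56931330210983 (np.float64(0.05624485100578853), np.float64(-0.1699909971313772), np.float64(0.16969726474384736)) [-0.0408 -0.0403 -0.0406 -0.0393 -0.0396 -0.0406 -0.0412 -0.0396 -0.0391
 -0.0397 -0.0404]
slab edge ends [[ 0.64245448 -0.04322637]
 [ 0.39590546  0.01245611]]
0.02 [ 43  38  38  47  74  95 102 104 104 105 102] [ 0.624  -0.0343]
0.04 [ 37  36  36  47  70  98 104 105 104 103 100] [ 0.6039 -0.0325]
0.06 [ 38  38  39  46  59  76  99 102  98 100 101] [ 0.5837 -0.031 ]
0.08 [ 38  42  42  46  59  76  98 102 104 106 105] [ 0.5642 -0.0267]
0.1 [169 168 168 167 167 169 171 169 167 168 168] [ 0.545  -0.0209]
0.12 [169 169 169 169 169 170 168 171 167 168 170] [ 0.5233 -0.026 ]
0.14 [168 168 169 168 170 169 169 166 170 170 167] [ 0.5037 -0.0222]
0.16 [ 40  42  40  40  46  64  90  96  94  98 100] [ 0.486  -0.0096]
0.18 [39 39 41 42 45 64 91 98 99 97 97] [ 0.4667 -0.0044]
0.2 [ 40  40  43  41  45  65  88  95 100 104  99] [4.472e-01 1.000e-04]
0.22 [ 42  42  41  41  41  
[... 397 characters left out ...]
7 147 143 142 145] [ 0.6239 -0.0345]
0.04 [ 28  29  32  12  44  78  85  99 108  98  82] [ 0.6045 -0.0297]
0.06 [30 29 29 12 33 75 79 78 78 77 80] [ 0.5848 -0.0262]
0.08 [28 30 27 16 23 69 81 79 78 78 76] [ 0.5649 -0.0234]
0.1 [215 217 222 226 229 222 219 220 230 229 230] [ 0.5427 -0.031 ]
0.12 [234 234 234 234 234 234 234 234 234 234 234] [ 0.5275 -0.0075]
0.14 [234 234 234 235 234 234 234 234 234 234 234] [ 0.5025 -0.0276]
0.16 [ 21  34  42  35   7  34  67  99 143 145 140] [ 0.4845 -0.0162]
0.18 [ 28  28  28  26  10  36  71  96 138 144 143] [ 0.4651 -0.0116]
0.2 [ 27  27  27  26  15  32 112 133 137 141 140] [ 0.4469 -0.0012]
0.22 [ 28  28  28  30  14  57 138 141 140 138 138] [0.4278 0.0048]
```

```bash
python3 - <<'E'
from h import *
t=dict(np.load("top0.npz"));s=dict(np.load("scene0.npz"))
a=cv2.resize(t["frame"][165:258,225:340,::-1],None,fx=5,fy=5,interpolation=0)[:, :400+175]
b=cv2.resize(s["frame"][140:235,280:395,::-1],None,fx=5,fy=5,interpolation=0)
cv2.imwrite("pics/crop.png",np.clip(np.vstack([a[30:300,175:],a[300:440,175:]]).astype(int)*1.8,0,255).astype(np.uint8));cv2.imwrite("pics/crop2.png",np.clip(b.astype(int)*1.8,0,255).astype(np.uint8))
# slab by four sides, top view; nominal frame from outline
D=np.radians(-101.3);d=np.array([np.cos(D),np.sin(D)]);n=np.array([-d[1],d[0]])
c0=np.array([.538,.128])
for name,p0,dr,al,rng in(("out",c0+.15*d,d,n,(-.11,-.095,-.08,-.065,.05,.065,.08,.095,.11)),("back",c0-.15*d,-d,n,np.arange(-.11,.12,.02)),("n+",c0+.13*n,n,d,np.arange(-.13,.14,.02)),("n-",c0-.13*n,-n,d,np.arange(-.13,.14,.02))):
    for cn,c in(("top",t),("scene",s)):
        P=[edge(c,p0+k*al,dr,.05,.018) for k in rng];p,v=line(P);v=v*np.sign(v@al)
        print(name,cn,"off",((np.array(P)-c0)@dr*1000).round(1),"ang",np.degrees(np.arctan2(v[1],v[0])).round(2))
        print("   prof",prof(c,p0+rng[1]*al,dr,np.arange(-.02,.021,.002),.05).astype(int))
E
```

```text
out top off [148.4 143.3 146.9 143.3 149.7 144.9 146.6 144.6 143. ] ang -11.15
   prof [ 46  44  42  41  41  44  50  61  72  83  91  96  98  99 100 101 100  98
  99  99  98]
out scene off [139.2 140.8 142.8 144.8 142.8 142.2 141.5 141.8 141.7] ang -11.43
   prof [ 27  26  27  24  14  53 106 131 141 139 137 137 137 137 136 137 137 139
 139 139 137]
back top off [159.5 160.3 162.1 160.8 161.2 149.9 150.4 150.3 161.1 161.3 160.6 160.8] ang -11.3
   prof [ 38  39  41  40  40  40  40  41  41  40  40  41  43  45  54  68  81  91
  97 100 100]
back scene off [159.7 160.4 161.  161.2 161.5 153.3 153.1 153.2 160.9 161.6 161.9 162.5] ang -10.94
   prof [ 28  28  28  28  28  28  28  27  27  27  27  26  24  27  42  71 108 129
 143 143 143]
n+ top off [136.3 136.3 135.7 135.2 135.6 137.2 137.6 137.3 136.4 136.6 135.9 120.8
 122.  138. ] ang -102.15
   prof [ 36  35  34  34  35  35  35  34  33  35  37  42  47  69  94  96  98  99
  98  99 100]
n+ scene off [138.  138.4 137.  137.  139.  137.5 114.4 114.7 114.9 115.2 115.7 116.6
 117.3 138.3] ang -107.91
   prof [29 30 29 28 27 28 29 29 29 29 29 28 26 24 17  9 11 12 10  8  8]
n- top off [126.  124.  125.1 124.6 124.6 124.7 124.8 124.5 124.6 124.1 123.3 123.5
 123.1 123.1] ang -100.73
   prof [ 39  39  39  40  42  43  46  60  74  86  96  99 102 102 102 102 102 101
 101 102 102]
n- scene off [120.7 120.9 121.7 121.2 121.4 120.6 121.5 120.9 119.8 118.6 120.1 137.6
 120.2 119.5] ang -100.94
   prof [ 26  26  24  22  36  65  95 115 133 146 146 144 142 141 140 141 142 143
 144 146 146]
```

View pics/crop.png

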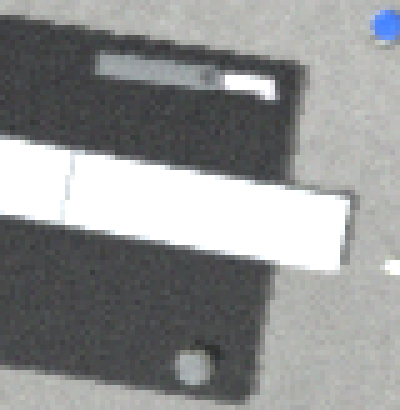

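View pics/crop2.png

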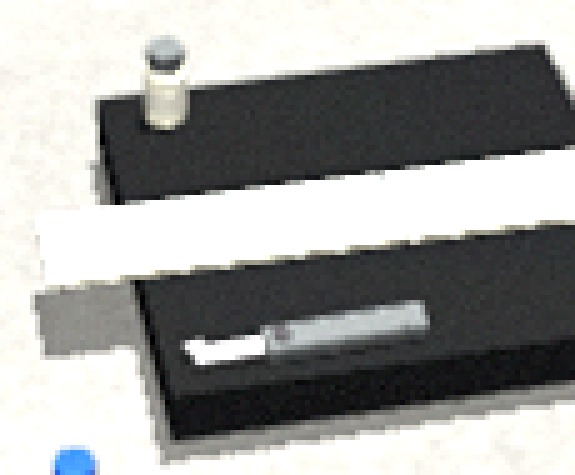

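The crops show the slab's outer edge (crop 1: (300,65) to (250,400)) with a shadow strip beside it. The strip is almost square to it. The back edge plus 300 mm, together with the scene view, puts the edge about 158 mm beyond the score. I'll move above the short end.

>>> step_arm(deltas=[0, 0.413, -0.377, 0, 0, 0, -86.6, 0, 0.413, -0.377, 0, 0, 0, -86.6, 0, 0.413, -0.377, 0, 0, 0, -86.6, 0, 0.413, -0.377, 0, 0, 0, -86.6, 0, 0.413, -0.377, 0, 0, 0, -86.6, 0, 0.413, -0.377, 0, 0, 0, -86.6, 0, 0.413, -0.377, 0, 0, 0, -86.6, 0, 0.413, -0.377, 0, 0, 0, -86.6, 0, 0.413, -0.377, 0, 0, 0, -86.6, 0, 0.413, -0.377, 0, 0, 0, -86.6, 0, 0.413, -0.377, 0, 0, 0, -86.6, 0, 0.413, -0.377, 0, 0, 0, -86.6, 0, 0.413, -0.377, 0, 0, 0, -86.6, 0, 0.413, -0.377, 0, 0, 0, -86.6, 0, 0.413, -0.377, 0, 0, 0, -86.6, 0, 0.413, -0.377, 0, 0, 0, -86.6, 0, 0.413, -0.377, 0, 0, 0, -86.6, 0, 0.413, -0.377, 0, 0, 0, -86.6], newtons=25)

```text
time: 1.6
tcp_pos: [0.5793, 0.2524, 0.2053]
orientation: [-2.431, -1.989, 0.001]
force: [-0.3, -0.1, -0.2]
gripper_width: 0.997
grasp_force: 0.0
```

>>> step_arm(deltas=[0, 0, 0, -0.04, 0, 0, 0, 0, 0, 0, -0.08, 0, 0, 0, 0, 0, 0, -0.12, 0, 0, 0, 0, 0, 0, -0.138, 0, 0, 0, 0, 0, 0, -0.143, 0, 0, 0, 0, 0, 0, -0.143, 0, 0, 0, 0, 0, 0, -0.143, 0, 0, 0])

```text
time: 2.18
tcp_pos: [0.5813, 0.2521, 0.0642]
orientation: [2.431, 1.988, 0.004]
force: [0.3, -0.3, 0.8]
gripper_width: 1.001
grasp_force: 0.0
```

```bash
python3 - <<'E'
from plant import r
import cv2,numpy as np
c=r.read_camera("scene");t=r.read_camera("top")
cv2.imwrite("pics/s1.png",np.hstack([cv2.resize(c["frame"][110:220,300:430,::-1],(400,340)),cv2.resize(t["frame"][150:260,200:340,::-1],(400,340))]))
E
```

```text
(no output)
```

View pics/s1.png

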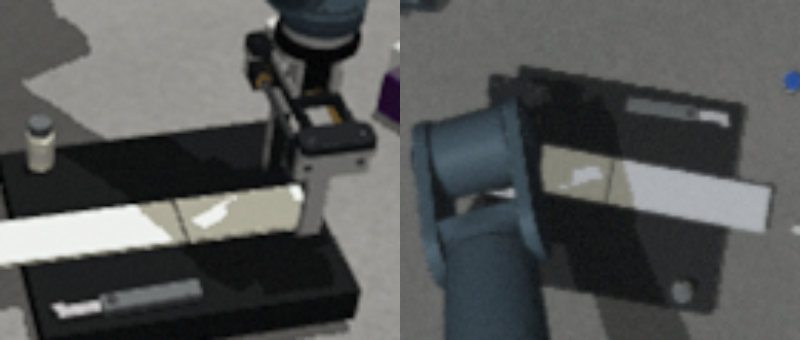

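The fingers straddle the short end: left panel shows the finger at (310,190), with clearance to the knife at (150,300).

>>> step_arm(deltas=[0, 0, 0, -0.003, 0, 0, 0, 0, 0, 0, -0.006, 0, 0, 0, 0, 0, 0, -0.0085, 0, 0, 0, 0, 0, 0, -0.0085, 0, 0, 0, 0, 0, 0, -0.0085, 0, 0, 0])

```text
time: 2.7
tcp_pos: [0.5805, 0.2509, 0.0537]
orientation: [-2.434, -1.987, 0.001]
force: [-0.3, -0.2, 0.6]
gripper_width: 1.0
grasp_force: 0.0
```

>>> step_arm(deltas=[0, 0, 0, -0.0015, 0, 0, 0, 0, 0, 0, -0.0015, 0, 0, 0, 255, 0, 0, -0.0015, 0, 0, 0, 255, 0, 0, -0.0015, 0, 0, 0, 255, 0, 0, -0.0015, 0, 0, 0, 255, 0, 0, -0.0015, 0, 0, 0, 255, 0, 0, -0.0015, 0, 0, 0, 255, 0, 0, -0.0015, 0, 0, 0, 255, 0, 0, -0.0015, 0, 0, 0, 255, 0, 0, -0.0015, 0, 0, 0], newtons=25)

```text
time: 3.53
tcp_pos: [0.5806, 0.2511, 0.0525]
orientation: [-2.434, -1.987, 0.0]
force: [-0.3, -0.7, 0.9]
gripper_width: 0.591
grasp_force: 25.0
```

>>> step_arm(deltas=[255, -0.0009, -0.0049, 0, 0, 0, 0, 255, -0.0029, -0.0147, 0, 0, 0, 0, 255, -0.0048, -0.0245, 0, 0, 0, 0, 255, -0.0067, -0.0344, 0, 0, 0, 0, 255, -0.0086, -0.0442, 0, 0, 0, 0, 255, -0.0105, -0.054, 0, 0, 0, 0, 255, -0.0124, -0.0638, 0, 0, 0, 0, 255, -0.0143, -0.0736, 0, 0, 0, 0, 255, -0.0162, -0.0835, 0, 0, 0, 0, 255, -0.0181, -0.0933, 0, 0, 0, 0, 255, -0.02, -0.1031, 0, 0, 0, 0, 255, -0.022, -0.1129, 0, 0, 0, 0, 255, -0.0239, -0.1227, 0, 0, 0, 0, 255, -0.0258, -0.1326, 0, 0, 0, 0, 255, -0.027, -0.139, 0, 0, 0, 0, 255, -0.0277, -0.1424, 0, 0, 0, 0, 255, -0.0277, -0.1424, 0, 0, 0, 0, 255, -0.0277, -0.1424, 0, 0, 0, 0], newtons=35)

```text
time: 5.03
tcp_pos: [0.5529, 0.1083, 0.0525]
orientation: [2.433, 1.987, -0.001]
force: [-0.5, -1.4, 0.5]
gripper_width: 0.586
grasp_force: 35.0
```

```bash
python3 - <<'E'
from plant import r
import cv2,numpy as np
for n in("top","scene"):
    c=r.read_camera(n);np.savez(f"{n}2.npz",**c)
    if n=="top":t=c
cv2.imwrite("pics/s2.png",np.hstack([cv2.resize(c["frame"][120:230,270:400,::-1],(400,400)),cv2.resize(t["frame"][160:270,240:370,::-1],(400,400))]))
E
```

```text
(no output)
```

View pics/s2.png

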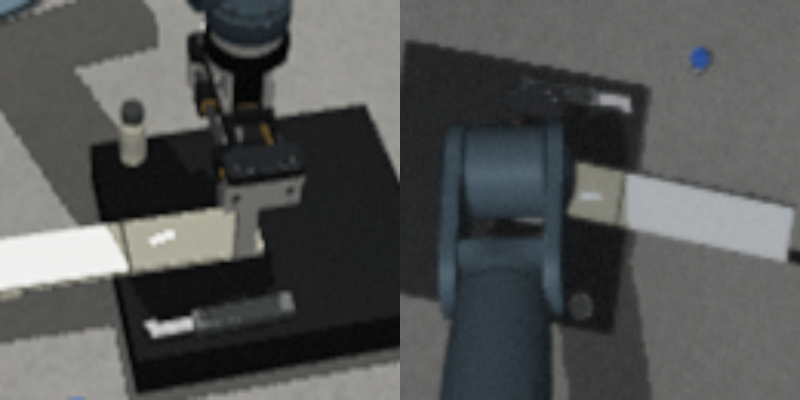

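Both views show the strip flat, with the score nearly at the edge. In the left panel the score is at (122,225–265) and the slab edge runs from (92,148) to (135,380). Next I measure the remaining distance.

```bash
python3 - <<'E'
from h import *
I={n+k:dict(np.load(n+k+".npz")) for n in("top","scene") for k in"02"}
c0=np.array([.538,.128]);D=np.radians(-101.0);d=np.array([np.cos(D),np.sin(D)]);n=np.array([-d[1],d[0]])
s=np.arange(-.016,.0121,.001)
print((1000*(s+.14)).astype(int))
for nm in("scene0","top0"):
  for lo,hi in((-.12,-.10),(-.085,-.055),(.035,.06),(.1,.125)):
    print(nm,lo,np.mean([prof(I[nm],c0+.14*d+k*n,d,s,.05) for k in np.arange(lo,hi,.002)],0).astype(int))
print("back")
for nm in("scene0","top0"):
  for lo,hi in((-.12,-.08),(-.07,-.03),(.04,.07),(.08,.12)):
    P=np.mean([prof(I[nm],c0-.16*d+k*n,-d,s,.05) for k in np.arange(lo,hi,.002)],0);g=np.gradient(P)
    w=np.clip(g-2,0,None);print(nm,lo,P.astype(int)[::2],(160+1000*(w@s)/w.sum()).round(2))
# strip now
a=np.radians(-101.4);d2=np.array([np.cos(a),np.sin(a)])
g=np.array([.5529,.1083]);cc=g+.15*d2
for nm in("scene2","top2"):
    f=strip(I[nm],cc,d2,ss=np.arange(-.02,.16,.01))
    print(nm,f[0],np.degrees(np.arctan2(f[1][1],f[1][0])).round(2),np.round(f[2:5],4),f[5].round(4))
    far=f[0]+f[4]*f[1];print(" score by far end, along slab normal:",((far-.21*f[1]-c0)@d*1000).round(2))
    n2=np.array([-f[1][1],f[1][0]]);S=np.arange(-.06,-.02,.002)
    for t in(-.018,0,.018):print(prof(I[nm],f[0]+t*n2,f[1],S,.056).astype(int))
E
```

```text
[124 125 126 127 128 129 130 131 132 133 134 135 136 137 138 139 140 141
 142 143 144 145 146 147 148 149 150 151 152]
scene0 -0.12 [ 33  32  32  32  32  32  32  31  31  31  30  31  35  47  64  80  96 111
 122 130 134 137 138 138 138 139 139 140 141]
scene0 -0.085 [ 28  28  28  27  27  27  27  28  28  28  28  26  23  20  16  12  12  21
  39  61  81  98 111 120 124 127 128 130 133]
scene0 0.035 [ 79  77  78  78  79  80  82  82  82  83  84  83  82  79  76  73  72  73
  79  86  94  99 104 107 109 110 112 114 115]
scene0 0.1 [ 37  31  29  28  28  29  30  30  30  31  30  28  24  20  15  10  10  16
  29  45  59  70  77  81  82  88  98 111 123]
top0 -0.12 [ 42  42  42  42  42  42  42  42  42  42  42  43  44  45  47  50  53  58
  63  68  73  76  79  83  88  92  96  99 100]
top0 -0.085 [ 41  40  40  40  41  41  41  41  41  41  41  42  42  43  45  47  51  55
  60  66  72  77  83  88  93  96  98  99 100]
top0 0.035 [ 80  80  81  82  83  83  84  85  85  85  85  85  86  87  88  89  91  93
  94  95  96  98 100 102 105 109 112 114 115]
top0 0.1 [ 61  54  49  45  41  39  37  37  36  36  36  37  40  
[... 914 characters left out ...]
2
[170 169 170 170 171 171 172 175 140 118 114 149 167 168 174 191 218 234
 241 241]
[169 170 169 169 170 170 171 174 141 123 121 148 179 211 231 240 240 239
 239 239]
[169 169 170 171 171 171 172 175 141 125 138 202 235 241 240 239 239 239
 239 239]
top2 [ 0.52122631 -0.03832244] -101.67 [ 0.0558 -0.1648  0.1699] [-0.0397 -0.0395 -0.0393 -0.0398 -0.0405 -0.0404 -0.0391 -0.0392 -0.0399
 -0.0408 -0.0408]
 score by far end, along slab normal: 126.37
[130 129 129 129 130 130 129 125 118 108 104 108 116 126 134 141 153 165
 168 170]
[133 131 130 130 131 131 132 125 117 107 101 111 124 138 150 163 170 171
 172 172]
[127 126 128 129 130 129 128 124 118 111 103 119 139 155 168 170 172 171
 171 172]
```

The remaining distance is about 12.3 mm, and the strip needs about +0.8° to be square to the edge.

>>> step_arm(deltas=[255, -0.0005, -0.003, 0, 0, 0, 0.2, 255, -0.0011, -0.006, 0, 0, 0, 0.4, 255, -0.0017, -0.009, 0, 0, 0, 0.6, 255, -0.0021, -0.011, 0, 0, 0, 0.8, 255, -0.0023, -0.0121, 0, 0, 0, 0.8, 255, -0.0023, -0.0121, 0, 0, 0, 0.8, 255, -0.0023, -0.0121, 0, 0, 0, 0.8, 255, -0.0023, -0.0121, 0, 0, 0, 0.8])

```text
time: 5.8
tcp_pos: [0.5506, 0.0962, 0.0524]
orientation: [2.419, 2.004, -0.001]
force: [0.2, -0.4, 0.9]
gripper_width: 0.584
grasp_force: 35.0
```

```bash
python3 - <<'E'
from plant import r
from h import *
c0=np.array([.538,.128]);D=np.radians(-100.9);d=np.array([np.cos(D),np.sin(D)]);n=np.array([-d[1],d[0]])
d2=d;cc=np.array([.5506,.0962])+.15*d2;R=[]
o=r.get_obs();print(o['tcp_pos'],o['orientation'])
for nm in("scene","top"):
    c=r.read_camera(nm);np.savez(f"{nm}3.npz",**c);R.append(c)
    f=strip(c,cc,d2,ss=np.arange(-.02,.16,.01));far=f[0]+f[4]*f[1]
    sp=f[0]+np.nanmedian(f[5])*f[1]
    print(nm,np.degrees(np.arctan2(f[1][1],f[1][0])).round(2),np.round(f[2:5],4),"score far/direct",((far-.21*f[1]-c0)@d*1000).round(2),((sp-c0)@d*1000).round(2),f[5].round(4))
    i=np.array([0,0]);s=np.arange(-.012,.0121,.001)
    for lo,hi in((-.08,-.05),(.05,.07),(.1,.12)):print(lo,np.mean([prof(c,c0+.14*d+k*n,d,s,.05) for k in np.arange(lo,hi,.002)],0).astype(int))
M=[]
for c in R:
    u=proj(c,[[*(c0+.14*d),.05]])[0].astype(int)
    M.append(np.clip(cv2.resize(c["frame"][u[1]-32:u[1]+33,u[0]-25:u[0]+25,::-1],(400,520),interpolation=0).astype(int)*1.6,0,255))
cv2.imwrite("pics/s3.png",np.hstack(M).astype(np.uint8))
E
```

```text
[0.55057689 0.09622519 0.05244767] [ 2.41926439e+00  2.00365299e+00 -8.12461817e-04]
scene -101.1 [ 0.0588 -0.1722  0.1696] score far/direct 138.46 137.77 [-0.0407 -0.0411 -0.0409 -0.0404 -0.0406 -0.0411 -0.0414 -0.0407 -0.0412
 -0.0424 -0.0439]
-0.08 [17 17 17 17 17 17 17 16 15 14 11 10 12 17 28 42 55 66 73 79 81 82 82 82
 82]
0.05 [18 19 19 19 19 18 18 17 15 12 11 10 10 14 25 40 55 66 75 81 84 85 85 84
 84]
0.1 [ 30  31  31  31  31  32  31  29  27  22  17  12  10  14  26  44  60  72
  80  85  86  85  88  97 110]
top -100.94 [ 0.0556 -0.1758  0.1696] score far/direct 138.4 138.38 [-0.0392 -0.04   -0.0405 -0.0406 -0.0404 -0.0399 -0.0399 -0.0407 -0.0417
 -0.042  -0.0423]
-0.08 [23 23 22 23 24 25 26 28 30 32 36 40 44 49 52 55 57 59 60 60 60 59 59 59
 59]
0.05 [ 25  25  25  26  26  27  28  30  33  36  40  44  48  53  58  63  68  73
  78  83  88  93  98 101 103]
0.1 [ 45  42  40  40  39  39  39  39  40  41  43  46  50  55  62  68  75  81
  86  92  97 101 103 105 105]
```

View pics/s3.png

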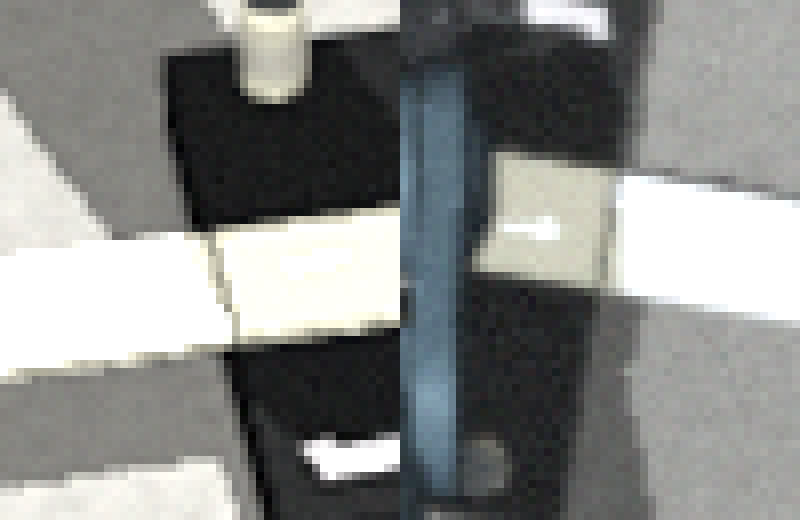

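The score lies along the edge line in both panels: left from (215,240) to (237,335), in line with the slab edge above and below it. I'll nudge it the estimated last 0.5 mm and hold.

>>> step_arm(deltas=[255, -0.0001, -0.0005, 0, 0, 0, 0, 255, -0.0001, -0.0005, 0, 0, 0, 0, 255, -0.0001, -0.0005, 0, 0, 0, 0, 255, -0.0001, -0.0005, 0, 0, 0, 0, 255, -0.0001, -0.0005, 0, 0, 0, 0, 255, -0.0001, -0.0005, 0, 0, 0, 0, 255, -0.0001, -0.0005, 0, 0, 0, 0, 255, -0.0001, -0.0005, 0, 0, 0, 0])

```text
time: 6.57
tcp_pos: [0.5505, 0.0961, 0.0524]
orientation: [-2.42, -2.004, -0.0]
force: [0.4, 0.5, 0.3]
gripper_width: 0.587
grasp_force: 35.0
```

```bash
python3 - <<'E'
from plant import r
from h import *
c0=np.array([.538,.128]);D=np.radians(-100.9);d=np.array([np.cos(D),np.sin(D)])
cc=np.array([.5505,.0957])+.15*d
for nm in("scene","top"):
    c=r.read_camera(nm);f=strip(c,cc,d,ss=np.arange(-.02,.16,.01));far=f[0]+f[4]*f[1]
    print(nm,np.degrees(np.arctan2(f[1][1],f[1][0])).round(2),((far-.21*f[1]-c0)@d*1000).round(2))
    if nm=="top":
        n=np.array([-d[1],d[0]])
        for q in(.03,.08,.14):
            u=proj(c,[[*(f[0]+q*d),.056]])[0].round().astype(int);print("height",(c["t"][2]-0,c["z_map"][u[1],u[0]]), ( -c["R"].T@c["t"]+c["R"].T@(c["z_map"][u[1],u[0]]*np.linalg.inv(c["camera_matrix"])@[*u,1]))[2].round(4))
o=r.get_obs();print(o['tcp_pos'],o['force'],o['grasp_force'],o['time'])
E
```

```text
scene -100.91 138.64
top -101.09 138.84
height (np.float64(1.5141427588090566), np.float32(1.4789952)) 0.0552
height (np.float64(1.5141427588090566), np.float32(1.4765028)) 0.0572
height (np.float64(1.5141427588090566), np.float32(1.4790095)) 0.0543
[0.55053185 0.09606088 0.05247562] [0.27347359 0.86828147 0.53501647] 34.99874174594879 6.6667
```

The strip lies flat, the score is within about 0.5 mm of the edge, and the grip is steady. Handing in.

```bash
python3 -c "
from plant import r
print(r.sign_off())"
```

```text
the job is handed in; nothing more can be done
None
```

I slid the strip out until the scored line lay along the slab edge, within about 0.5–1 mm and 0.2° of square by camera estimate, and handed in with the arm still holding the short end flat at 35 N; nothing else was touched, and no verdict was returned.

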